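# Slide the tall mill home into the condiment rack

## Task

Put the tall steel mill away by pushing it: with the fingertips low on its body, slide it upright across the worktop into the empty bay of the wooden condiment rack, the one with the thin round cork mat, until it stands on the mat right back against the rear rail. Push gently so that it never tips, do not take it between the fingers or lift it, leave the jar, the oil bottle, the timer and the tin where they are, and finish with the mill standing by itself.

Things in the scene. Friction and masses are not known exactly. Their poses are not given: they have to be found in the camera images.
- mill: tall slim steel mill, loose on the worktop: round, 209 mm tall, 50 mm across up to 60 mm, about 46 mm above; 0.23 to 0.43 kg. Origin at the centre of its underside, z upward. Friction on the worktop 0.48 to 0.72: pushed below 30 mm it slides, above 35 mm it may tip. It is taller than the fingers are long: lean the tool back from it so that the gripper's body stays clear
- rack: fixed wooden rack without a floor: rear rail 262 mm long, 67 mm high, and four fences 36 mm high, 8 mm thick, making three bays 76 mm wide, open in front. Origin on the worktop, midway along; its x axis is level, from the open front into the bays. Fence fronts at x = -33 mm, rear rail's face at x = +29 mm, bay middles at y = -84, 0, +84 mm; fences lie along x
- mat: the thin round cork mat, 54 mm across and 0.6 mm thick, lying flat in the empty bay (it makes no step to slide over). Origin at its centre, on the bay's middle line at x = +3 mm of the rack, 26 mm in front of the rear rail's face: the mill's own place. Which of the three bays it is changes
- jar: spice jar with dark lid, loose, standing in another bay, 40 mm across and 105 mm tall, origin at the centre of its underside; to be left alone
- oil_bottle: small glass pourer bottle, loose, standing in the third bay, 38 mm across and 116 mm tall with its spout, origin at the centre of its underside; to be left alone
- timer: round egg timer, loose on the worktop nearer to the robot, 64 mm across and 44 mm high, origin at the centre of its underside; to be left alone
- tin: short round food tin, loose on the worktop beyond the mill, 75 mm across and 58 mm high, origin at the centre of its underside; to be left alone
Mind the look-alikes: they are no part of the job. Leave any turquoise look-alike of the mill alone.

How it is judged:
By the outcome, as a careful person would: the job done as asked, in the order asked, and still so for the second after the job is handed in, with the robot touching nothing.
It also fails if it takes over 53 s, if anything falls off the work surface, if the arm or the gripper's body presses on something with over 40 N, if the wrist force passes 120 N, or if a joint passes its speed limit or range.

## Robot

A 7-joint arm with a two-finger parallel gripper is mounted at the origin on the work surface; the furniture and walls round the work are solid. World frame = base frame: x ahead of the robot, y to its left, z up, the work surface at z = 0. Lengths are in m, angles in rad, forces in N, time in s.
With the tool pointing down it reaches from about 0.375 to 0.925 m from the base axis. Payload 3.1 kg.
Tool frame: the origin (TCP) lies between the finger pads; the fingertips stand 19 mm ahead of it and the grasp point (between the pads) is the TCP; z points along the fingers, y is the direction in which the jaws open and shut (so a half turn about z gives the same grasp; the last joint's range is limited). The gripper opens to 85 mm and grips with 20 to 120 N. Pads are 22 mm wide; open, the fingers measure 114 mm over their backs; the gripper's body (76 mm by 85 mm) begins 54 mm behind the grasp point. The pads swing forward as they close: fully open they stand 13 mm farther back than shut.
Start: joints at [1.181, 0.383, 0.044, 1.598, -0.018, 1.161, -0.05], TCP at [0.187, -0.623, 0.25] pointing down, gripper open.
Joint ranges: [-2.61, 2.61], [-0.41, 2.15], [-1.48, 1.57], [0, 2.5], [-1.57, 4.71], [0.05, 1.97], [-2.85, 2.85]. Speed limits (rad/s): [2.79, 2.79, 3.14, 3.14, 3.14, 3.14, 3.14].

## Interface

Orientations are given as a unit quaternion [x, y, z, w].
In Python, from bench import move_ptp, movel, move_j, move_gripper, pause, inverse_kinematics, read_camera, camera_params, MotionError, sign_off, look_for, tip_of, read_time_s, read_qpos, read_joint_vel, read_effort, read_eef_pos, read_tcp_rot, read_ft_force, read_ft_torque, read_finger_gap gives the robot as it stands. Calls block until the motion is done:
- move_ptp(position, orientation): joint-space move of the TCP to a pose.
- movel(position, orientation=None, speed=0.15): straight line of the TCP; orientation=None keeps the orientation; speed is the mean speed in m/s.
- move_j(angles): joint-space move.
- move_gripper(opening, effort=None): finger opening in m; effort is the grip in N (None keeps the last); returns when the fingers have stopped.
- pause(seconds).
- inverse_kinematics(position, orientation): joint angles nearest the present ones, or None.
- read_camera(name): name is "scene" or "side" or "wrist"; returns the picture (400x640x3 uint8, red, green, blue); there is no depth.
- camera_params(name): a dict with "K" (3x3 intrinsics, pixels), "camera_from_world" (4x4, takes a point from world to camera coordinates). Camera axes: x right, y down, z forward; pixel columns grow to the right and rows downward; lengths in m; the calibration is good to about 2 mm. A picture is of the moment at which its call begins: read the wrist's pose just before it. camera_params takes no time and is no camera call; for the wrist camera it gives the pose at the moment of the call.
A pose or a line that the arm cannot do raises MotionError and nothing moves.
- sign_off(): hands the job in, once; it reports no verdict.
Trained networks look in the newest picture that a camera, given by its name, has taken for a name from the list of things; names that differ only in an ending like _2 or _b are one class to them, and where a whole thing is asked for, a point or a joint stands for the part that bears it (a point fixed in the world has none). Each returns a list of dicts, best first, with "confidence" (0 to 1); they miss things now and then, are a little off and sometimes report something else, mostly with a low value. They report only what shows in the picture. A call takes as long as a camera call. They do not tell look-alikes from the thing itself.
- look_for(camera, name): "at" ([column, row] in pixels, amid what is visible of it).
- tip_of(camera, name): "at" ([column, row] in pixels: a listed point, or the origin of a listed thing).
Readings, each from a call of its own:
- read_time_s(): time.
- read_qpos(): joint angles.
- read_joint_vel(): joint speeds.
- read_effort(): joint torques, N m.
- read_eef_pos(): TCP position.
- read_tcp_rot(): TCP orientation.
- read_ft_force(): force on the tool from outside, world axes, zero at the start.
- read_ft_torque(): the same for the moment, N m.
- read_finger_gap(): finger opening in m.
Only numpy, scipy, OpenCV 4.12 (cv2) and the standard library are available. Lean on these libraries where they do the work, as an engineer would, in place of code of your own. Each camera call takes 0.05 s, during which the arm holds its last target. There are 200 camera calls.

## Working session

There is one attempt and no reset: what is moved stays moved. The work goes in short steps, each a Python script; the robot and the scene stay as the last script left them, time stands still between calls to the robot, and variables do not carry over. Pictures are saved under pics/ and viewed, on a budget of 10 in all, crops included, one or two more only if the job needs it, and the job is handed in when it is done.

```bash
mkdir -p pics; ls; python3 - <<'E'
from bench import *
import cv2,numpy as np
print(read_time_s(),read_eef_pos(),read_tcp_rot())
for c in ["scene","side"]:
    cv2.imwrite(f"pics/{c}0.png",read_camera(c)[:,:,::-1])
    p=camera_params(c);print(c,np.round(p["K"],1).tolist(),np.round(p["camera_from_world"],3).tolist())
    for n in ["mill","rack","mat","jar","oil_bottle","timer","tin"]:
        print(n,[(np.round(d["at"],1).tolist(),round(d["confidence"],2)) for d in tip_of(c,n)[:4]])
E
```

```text
pics
0.0 [ 0.18677043 -0.62167717  0.24887267] [ 9.89363430e-01  1.45458995e-01 -2.54930679e-04 -1.27248893e-03]
scene [[369.3, 0.0, 320.0], [0.0, 369.3, 200.3], [0.0, 0.0, 1.0]] [[0.435, -0.9, -0.009, -0.241], [-0.746, -0.355, -0.564, 0.401], [0.504, 0.252, -0.826, 0.624], [0.0, 0.0, 0.0, 1.0]]
mill [([264.1, 189.6], 0.77), ([221.7, 213.3], 0.76), ([197.4, 237.6], 0.69)]
rack [([397.9, 227.5], 0.88)]
mat [([402.8, 227.0], 0.65)]
jar [([385.1, 252.4], 0.94)]
oil_bottle [([416.7, 198.4], 0.68)]
timer [([282.4, 260.6], 0.65)]
tin [([313.4, 138.1], 0.96)]
side [[426.0, 0.0, 316.2], [0.0, 426.0, 204.8], [0.0, 0.0, 1.0]] [[0.993, -0.116, -0.006, -0.508], [-0.057, -0.442, -0.895, 0.055], [0.101, 0.889, -0.446, 0.963], [0.0, 0.0, 0.0, 1.0]]
mill [([314.6, 191.4], 0.92), ([273.1, 185.2], 0.86), ([243.7, 185.3], 0.71)]
rack [([352.9, 264.4], 0.88)]
mat []
jar []
oil_bottle []
timer []
tin [([391.8, 196.5], 0.95)]
```

View pics/scene0.png

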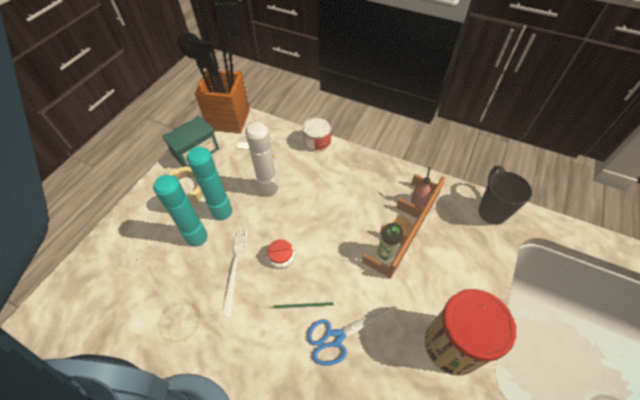

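View pics/side0.png

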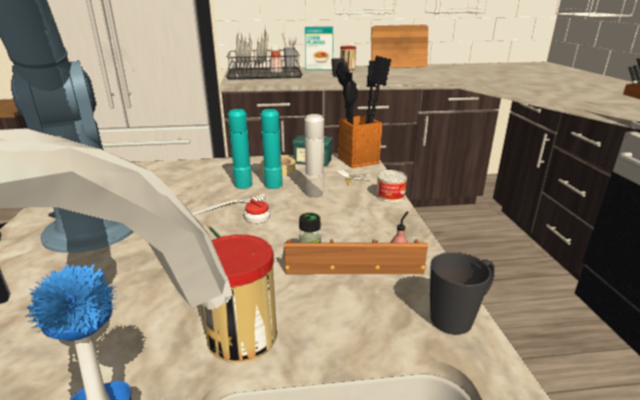

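```bash
cat > h.py <<'E'
from bench import *
import cv2,numpy as np
def onplane(c,uv,z=0.):
    p=camera_params(c);T=np.array(p["camera_from_world"]);R,t=T[:3,:3],T[:3,3]
    o=-R.T@t;d=R.T@np.linalg.inv(p["K"])@np.array([uv[0],uv[1],1.]);return o+d*(z-o[2])/d[2]
def proj(c,P):
    p=camera_params(c);T=np.array(p["camera_from_world"]);q=T[:3,:3]@np.array(P)+T[:3,3];q=np.array(p["K"])@q;return q[:2]/q[2]
E
python3 - <<'E'
from h import *
for c,l in dict(scene=dict(m1=(264.1,189.6),m2=(221.7,213.3),m3=(197.4,237.6),rack=(397.9,227.5),mat=(402.8,227),jar=(385,252.4),oil=(416.7,198.4),timer=(282.4,260.6),tin=(313.4,138.1)),side=dict(m1=(314.6,191.4),m2=(273.1,185.2),m3=(243.7,185.3),rack=(352.9,264.4),tin=(391.8,196.5))).items():
    for k,v in l.items(): print(c,k,onplane(c,v).round(4))
E
```

```text
scene m1 [0.5101 0.1327 0.    ]
scene m2 [ 0.4069  0.1881 -0.    ]
scene m3 [0.3285 0.2008 0.    ]
scene rack [ 0.5495 -0.2012  0.    ]
scene mat [ 0.5556 -0.2109  0.    ]
scene jar [ 0.477  -0.1963  0.    ]
scene oil [ 0.6465 -0.2156  0.    ]
scene timer [ 0.362  -0.0015  0.    ]
scene tin [0.7186 0.0997 0.    ]
side m1 [0.5226 0.1375 0.    ]
side m2 [0.4136 0.1929 0.    ]
side m3 [0.3329 0.2027 0.    ]
side rack [ 0.5584 -0.211   0.    ]
side tin [0.718  0.0803 0.    ]
```

The scene view shows the steel mill at (264,190), the turquoise look-alikes at (222,213) and (197,238), and the empty middle rack bay with the mat at (403,227). The side view shows the steel mill at (315,192) and the rack's rear rail from (285,257) to (427,257). Next I'll look at enlarged crops for precision.

```bash
python3 - <<'E'
import cv2,numpy as np
s=cv2.imread("pics/scene0.png");d=cv2.imread("pics/side0.png")
r=lambda im,x,y,w,h,W,H:cv2.resize(im[y:y+h,x:x+w],(W,H),interpolation=cv2.INTER_CUBIC)
a=r(s,355,165,100,120,400,480);b=r(s,150,90,133,160,400,480)
im=np.hstack([a,b]); c=r(d,275,225,160,60,640,240)
cv2.imwrite("pics/c1.png",im);cv2.imwrite("pics/c2.png",c)
E
python3 - <<'E'
from h import *
for n,c,u in [("block R","scene",(243,128)),("block L","scene",(212,130)),("block side L","side",(345,155)),("block sideR","side",(380,165)),("basket","scene",(183,162)),("fork","scene",(238,233)),("scis","scene",(243,147))]: print(n,onplane(c,u).round(3))
E
```

```text
block R [0.669 0.295 0.   ]
block L [0.625 0.37  0.   ]
block side L [ 0.653  0.408 -0.   ]
block sideR [0.744 0.305 0.   ]
basket [0.496 0.371 0.   ]
fork [0.378 0.124 0.   ]
scis [ 0.608  0.257 -0.   ]
```

View pics/c1.png

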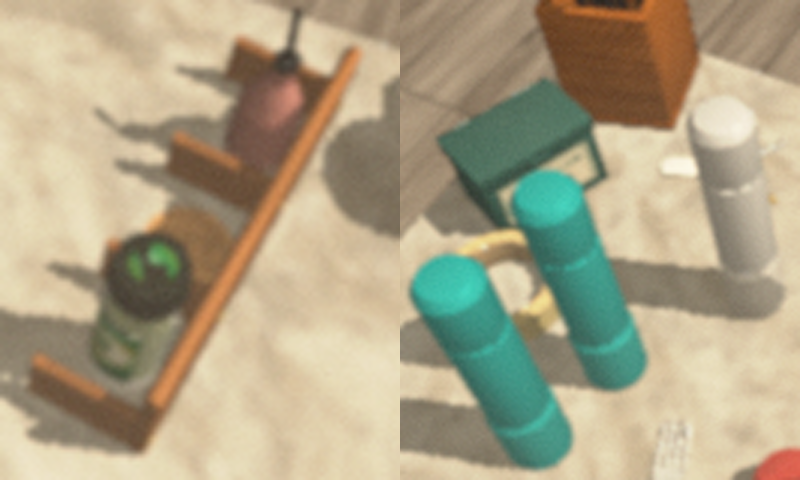

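View pics/c2.png

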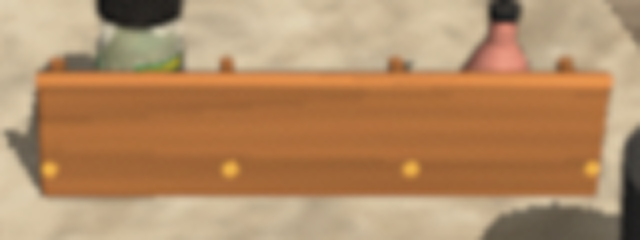

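The crops show the rack corners and four fences clearly, with the cork mat at about (403,226) in the scene view. The mill's base in the crop ends at about (265,182–195). I'll fit the rack pose from the corners and overlay the hypotheses.

```bash
python3 - <<'E'
from h import *
from scipy.optimize import least_squares
obs=[("side",(284.5,243.3),(29,-131,67)),("side",(428,243.3),(29,131,67)),("side",(285.8,273.8),('t',-131,0)),("side",(424.5,273.8),('t',131,0)),
("scene",(392.5,267),(29,-131,67)),("scene",(442.5,177.5),(29,131,67)),("scene",(363.8,254),(-33,-126,36)),("scene",(398.8,198.8),(-33,42,36)),("scene",(414.3,175),(-33,126,36))]
def P(p,q):
    x=.029+p[3] if q[0]=='t' else q[0]/1e3; y=q[1]/1e3; c,s=np.cos(p[2]),np.sin(p[2])
    return np.array([p[0]+c*x-s*y,p[1]+s*x+c*y,q[2]/1e3])
f=lambda p:np.concatenate([proj(c,P(p,q))-uv for c,uv,q in obs])
r=least_squares(f,[.555,-.206,-1.6,.01],loss="soft_l1");p=r.x
print(p,f(p).reshape(-1,2).round(1).tolist())
print("mat",P(p,(3,0,0)),"scene",proj("scene",P(p,(3,0,0))),"slot -84",P(p,(3,-84,0)),P(p,(3,84,0)))
np.save("rack.npy",p)
im={c:cv2.imread(f"pics/{c}0.png") for c in("scene","side")}
for m,rr in (((.516,.135),.025),((P(p,(3,0,0)))[:2],.027)):
  for z,rd in ((0,rr),(.06,.025),(.209,.02)):
    if rr==.027 and z: continue
    for c in im:
      pts=[proj(c,(m[0]+rd*np.cos(a),m[1]+rd*np.sin(a),z)) for a in np.linspace(0,6.28,40)]
      if c=='scene' or rr==.025: print(c,z,np.mean(pts,0).round(1))
      globals().setdefault('L',[]).append((c,np.array(pts)))
out=[]
for c,(x,y,w,h) in (("scene",(225,110,80,100)),("side",(275,105,80,100))):
    o=cv2.resize(im[c][y:y+h,x:x+w],None,fx=5,fy=5,interpolation=cv2.INTER_CUBIC)
    for cc,q in L:
        if cc==c: cv2.polylines(o,[np.int32((q-[x,y]+.5)*5)],True,(0,0,255),1)
    out.append(o)
cv2.imwrite("pics/o1.png",np.hstack(out))
E
```

```text
[ 0.55818505 -0.20862993 -1.68761548  0.00470637] [[-1.3, -0.8], [-1.3, -1.4], [-1.4, 0.4], [-1.1, -0.2], [0.3, -3.0], [0.9, -2.3], [1.0, -0.2], [1.0, -0.8], [0.6, -1.2]]
mat [ 0.55783539 -0.21160948  0.        ] scene [403.38910774 226.35462235] slot -84 [ 0.4744079  -0.20181897  0.        ] [ 0.64126288 -0.22139998  0.        ]
scene 0 [264.6 187.4]
side 0 [312.5 192. ]
scene 0.06 [261.2 172.3]
side 0.06 [312.2 171. ]
scene 0.209 [250.8 126.1]
side 0.209 [311.6 114.3]
scene 0 [403.5 226.2]
```

View pics/o1.png

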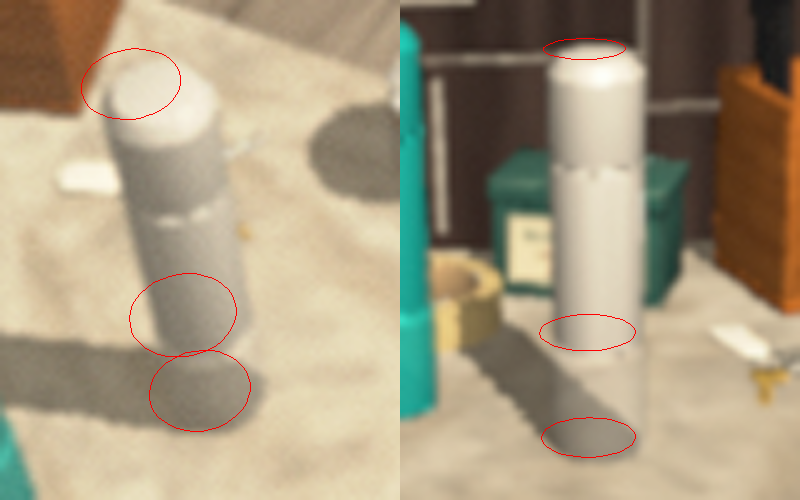

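```bash
cat >> h.py <<'E'
from scipy.spatial.transform import Rotation as Ro
p_=np.load("rack.npy"); th=p_[2]
RX=lambda x,y=0.: np.array([p_[0]+np.cos(th)*x-np.sin(th)*y,p_[1]+np.sin(th)*x+np.cos(th)*y])
MAT=RX(.003)
def tool(al,yaw=th,flip=1):
    h=np.array([np.cos(yaw),np.sin(yaw),0]); z=np.sin(al)*h+np.array([0,0,-np.cos(al)])
    y=flip*np.cross([0,0,1.],h); x=np.cross(y,z); return Ro.from_matrix(np.c_[x,y,z])
TIP=.019
def tcp(front,zt,al,yaw=th,flip=1):
    """TCP for tip front edge at horizontal point 'front', tip-centre height zt"""
    h=np.array([np.cos(yaw),np.sin(yaw)]); R=tool(al,yaw,flip)
    c=np.r_[np.array(front)-h*.011*np.cos(al),zt]
    return c-R.as_matrix()[:,2]*TIP, R.as_quat()
E
python3 - <<'E'
from h import *
R=Ro.from_quat(read_tcp_rot()).as_matrix();T=np.array(camera_params("wrist")["camera_from_world"])
o=-T[:3,:3].T@T[:3,3]; print("cam in tool",(R.T@(o-read_eef_pos())).round(3),"view",(R.T@T[2,:3]).round(2))
h=np.array([np.cos(th),np.sin(th)]); M=np.array([.519,.130])
for al in (35,40,45,50):
  for fl in (1,-1):
    for n,f,z in (("hi",M-h*.075,.30),("lo",M-h*.065,.014),("pre",RX(-.12),.014),("end",MAT-h*.022,.014)):
        P,q=tcp(f,z,np.radians(al),th,fl);j=inverse_kinematics(P,q);print(al,fl,n,P.round(3),None if j is None else np.round(j,2))
E
```

```text
cam in tool [ 0.069 -0.001 -0.124] view [-0.27 -0.    0.96]
35 1 hi [0.53  0.224 0.316] [ 0.02  0.66 -1.06  1.47  0.81  1.92 -1.18]
35 1 lo [0.529 0.214 0.03 ] [-0.05  0.98 -0.89  1.63  1.01  1.58 -1.41]
35 1 pre [ 0.574 -0.07   0.03 ] [ 0.23  0.76 -0.59  1.82  1.03  1.25 -1.05]
35 1 end [ 0.563 -0.17   0.03 ] [ 0.27  0.68 -0.42  1.88  1.02  1.09 -0.92]
35 -1 hi [0.53  0.224 0.316] [ 0.01  0.65 -1.04  1.47  0.8   1.91  1.97]
35 -1 lo [0.529 0.214 0.03 ] [ 0.13  1.25 -1.26  1.62  1.29  1.87  1.63]
35 -1 pre [ 0.574 -0.07   0.03 ] [ 0.65  1.2  -1.26  1.8   1.49  1.76  1.97]
35 -1 end [ 0.563 -0.17   0.03 ] [ 0.84  1.18 -1.26  1.85  1.57  1.71  2.09]
40 1 hi [0.53  0.225 0.315] [-0.09  0.65 -0.93  1.45  0.8   1.95 -1.16]
40 1 lo [0.529 0.215 0.029] [-0.09  1.03 -0.89  1.59  1.03  1.68 -1.42]
40 1 pre [ 0.575 -0.069  0.029] [ 0.21  0.8  -0.61  1.8   1.09  1.34 -1.11]
40 1 end [ 0.563 -0.169  0.029] [ 0.24  0.72 -0.43  1.87  1.09  1.17 -0.99]
40 -1 hi [0.53  0.225 0.315] [-0.15  0.61 -0.82  1.45  0.75  1.91  2.02]
40 -1 lo [0.529 0.215 0.029] [ 0.09  1.3  -1.26  1.58  1.32  1.97  1.62]
40
[... 643 characters left out ...]
04  1.77  1.42  1.75  1.92]
45 -1 end [ 0.563 -0.169  0.027] [ 0.65  1.07 -1.04  1.84  1.51  1.68  2.01]
50 1 hi [0.53  0.226 0.312] [-0.48  0.59 -0.39  1.43  0.68  1.93 -1.02]
50 1 lo [0.529 0.216 0.026] [-0.16  1.12 -0.87  1.51  1.08  1.85 -1.45]
50 1 pre [ 0.575 -0.068  0.026] [ 0.12  0.88 -0.58  1.76  1.16  1.5  -1.18]
50 1 end [ 0.563 -0.168  0.026] [ 0.2   0.81 -0.46  1.84  1.2   1.35 -1.11]
50 -1 hi [0.53  0.226 0.312] [-0.48  0.59 -0.39  1.43  0.68  1.93  2.12]
50 -1 lo [0.529 0.216 0.026] [-0.19  1.1  -0.82  1.51  1.05  1.82  1.71]
50 -1 pre [ 0.575 -0.068  0.026] [ 0.43  1.15 -1.04  1.74  1.47  1.85  1.9 ]
50 -1 end [ 0.563 -0.168  0.026] [ 0.62  1.12 -1.04  1.82  1.57  1.79  1.98]
```

```bash
cat >> h.py <<'E'
AL=np.radians(38); M0=np.array([.519,.130]); H=np.array([np.cos(th),np.sin(th)])
def goto(front,zt,speed=.15,lin=True,al=AL):
    P,q=tcp(front,zt,al,th,-1)
    (movel(P,q,speed) if lin else move_ptp(P,q))
def snap(*names):
    for n in names:
        c=n.split("_")[0]; cv2.imwrite(f"pics/{n}.png",read_camera(c)[:,:,::-1])
E
python3 - <<'E'
from h import *
P=read_eef_pos();movel([P[0],P[1],.40],None,.25); move_gripper(.030)
goto(M0-H*.055,.36,lin=False); print(read_time_s(),read_qpos().round(2),read_finger_gap())
snap("scene_1","side_1","wrist_1")
for c in("scene","side","wrist"):print(c,[(np.round(d["at"],1).tolist(),onplane(c,d["at"]).round(3),round(d["confidence"],2)) for d in tip_of(c,"mill")[:3]])
a=np.vstack([cv2.imread("pics/scene_1.png")[60:260,60:380],cv2.imread("pics/side_1.png")[60:260,160:480]]);cv2.imwrite("pics/v1.png",cv2.resize(np.hstack([a,cv2.imread("pics/wrist_1.png")[:,100:580]]),None,fx=1,fy=1))
E
```

```text
5.2583 [-0.1   0.51 -0.82  1.43  0.71  1.94  2.11] 0.029723956285259562
scene [([198.4, 234.6], array([0.336, 0.203, 0.   ]), 0.93), ([222.6, 215.7], array([0.402, 0.182, 0.   ]), 0.83), ([404.9, 226.1], array([ 0.56 , -0.215,  0.   ]), 0.4)]
side [([274.1, 183.8], array([0.417, 0.202, 0.   ]), 0.91), ([240.7, 186.4], array([ 0.325,  0.196, -0.   ]), 0.9), ([315.3, 190.4], array([0.525, 0.144, 0.   ]), 0.72)]
wrist [([327.3, 255.7], array([0.516, 0.127, 0.   ]), 0.66), ([200.1, 243.5], array([0.716, 0.084, 0.   ]), 0.59)]
```

View pics/v1.png

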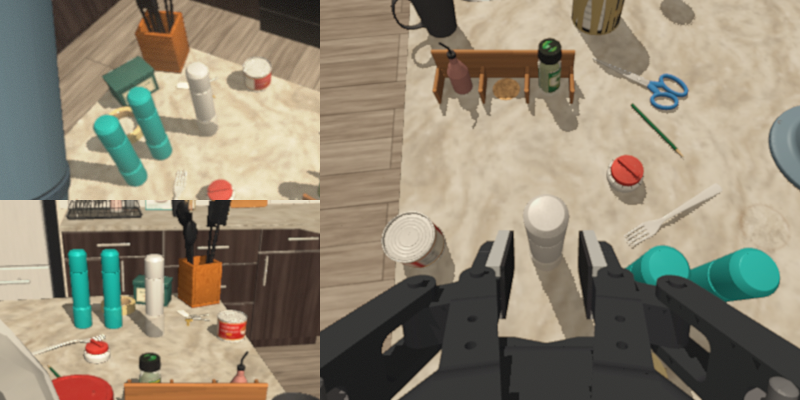

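The picture shows the steel mill at wrist pixel (325,255) centred between the fingers, and the mat at about (285,88) in the middle bay. The turquoise pair is to the right of the hand.

```bash
python3 - <<'E'
from h import *
print("mat wrist",onplane("wrist",(285,88)).round(4),"expected",MAT,proj("wrist",[*MAT,0]),"mill M0 px",proj("wrist",[*M0,0]))
for n in("mat","rack","timer"):
    print(n,[(np.round(d["at"],1).tolist(),onplane("wrist",d["at"]).round(3),round(d["confidence"],2)) for d in tip_of("wrist",n)[:2]])
goto(M0-H*.045,.36,.1); goto(M0-H*.045,.05,.12); goto(M0-H*.045,.013,.05)
print(read_time_s(),read_ft_force(),read_qpos().round(2))
snap("scene_2","side_2","wrist_2")
a=np.vstack([cv2.imread("pics/scene_2.png")[60:260,60:380],cv2.imread("pics/side_2.png")[60:260,160:480]]);cv2.imwrite("pics/v2.png",np.hstack([a,cv2.imread("pics/wrist_2.png")[:,100:580]]))
E
```

```text
mat wrist [ 0.5594 -0.209   0.    ] expected [ 0.55783539 -0.21160948] [285.69541097  86.87181724] mill M0 px [325.80779945 257.80497879]
mat [([284.5, 90.6], array([ 0.561, -0.203,  0.   ]), 0.85), ([201.9, 247.0], array([0.713, 0.09 , 0.   ]), 0.55)]
rack [([285.9, 90.6], array([ 0.558, -0.202,  0.   ]), 0.87)]
timer [([401.4, 179.4], array([0.373, 0.011, 0.   ]), 0.81)]
9.5833 [ 1.01145647  0.01368515 -0.48372909] [-0.17  0.9  -0.69  1.65  0.9   1.5   1.8 ]
```

View pics/v2.png

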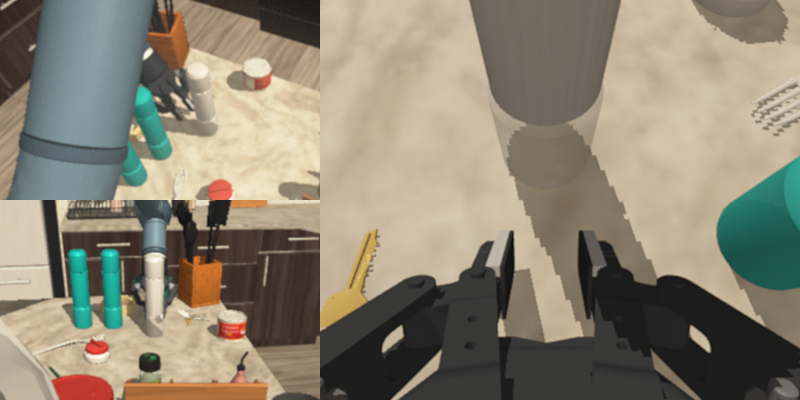

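The hand is down behind the mill with the fingers centred on it: finger gap at columns 503–590, mill base at about 548. The turquoise mill is clear on the right. Now for gentle first contact.

```bash
python3 - <<'E'
from h import *
f0=read_ft_force()
for k in range(9):
    goto(M0-H*(.040-.005*k),.013,.03); print(k,np.round(read_ft_force()-f0,2).tolist())
print(read_time_s(),read_eef_pos())
snap("wrist_3"); cv2.imwrite("pics/v3.png",cv2.imread("pics/wrist_3.png")[:,100:580])
print(proj("wrist",[*M0,0]),[(np.round(d["at"],1).tolist(),onplane("wrist",d["at"]).round(4)) for d in tip_of("wrist","mill")[:2]])
E
```

```text
0 [-0.21, -0.13, 0.05]
1 [-0.34, 0.3, -0.75]
2 [-0.87, 0.17, -0.48]
3 [-0.31, -0.01, -0.17]
4 [-1.33, 0.37, -0.36]
5 [-0.43, 0.99, 0.17]
6 [-0.11, 0.57, -0.25]
7 [0.01, 1.37, 0.06]
8 [-1.05, 0.9, -0.55]
12.5833 [0.52126285 0.14961926 0.02797454]
[326.05202291 235.97335017] [([323.4, 203.2], array([0.5183, 0.1117, 0.    ])), ([567.7, 335.0], array([0.412 , 0.1905, 0.    ]))]
```

View pics/v3.png

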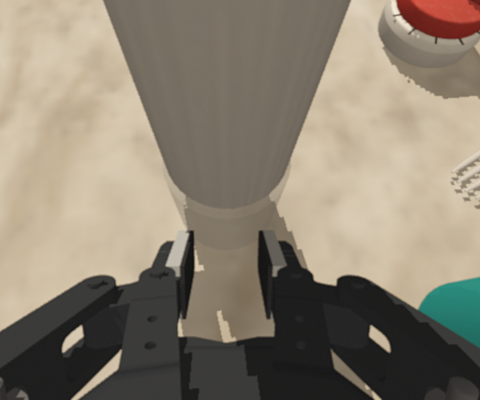

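Contact was made where predicted, and the mill sits in the cradle of the two tips at about (0.518, 0.111). I'll push diagonally to the bay's line next.

```bash
python3 - <<'E'
from h import *
D=.020
goto(RX(-.10)-H*D,.013,.04)
print(read_time_s(),read_ft_force().round(2)); snap("wrist_4","scene_4","side_4")
cv2.imwrite("pics/v4.png",np.hstack([cv2.imread("pics/wrist_4.png")[:,120:560],cv2.imread("pics/side_4.png")[:,200:500]]))
print("expect",RX(-.10),[(np.round(d["at"],1).tolist(),onplane("wrist",d["at"]).round(4)) for d in tip_of("wrist","mill")[:2]],
 [(onplane("side",d["at"]).round(4)) for d in tip_of("side","mill")[:3]])
E
```

```text
18.475 [ 0.31  2.07 -0.34]
expect [ 0.56984041 -0.10931149] [([323.9, 203.1], array([ 0.5713, -0.1072,  0.    ]))] [array([0.4125, 0.2028, 0.    ]), array([0.3209, 0.2036, 0.    ]), array([ 0.5728, -0.0966,  0.    ])]
```

View pics/v4.png

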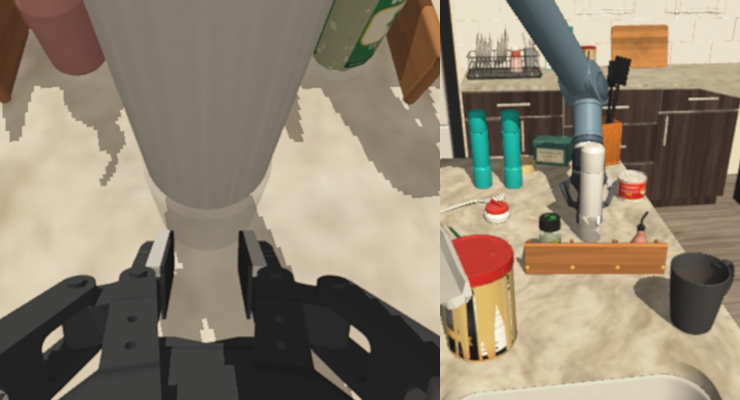

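The mill is upright and still centred between the tips, facing the empty bay between the oil bottle (left) and jar (right). I'll push on into the bay and watch the force.

```bash
python3 - <<'E'
from h import *
D=.020; f0=read_ft_force()
goto(RX(-.012,.001)-H*D,.013,.035); print(read_time_s(),np.round(read_ft_force()-f0,2))
for x in (-.008,-.005,-.002,.0,.002):
    goto(RX(x,.001)-H*D,.013,.02); print(x,np.round(read_ft_force()-f0,2),read_time_s())
    if H@(read_ft_force()-f0)[:2]<-6: break
snap("wrist_5","scene_5","side_5")
cv2.imwrite("pics/v5.png",np.hstack([cv2.imread("pics/wrist_5.png")[:,120:560],np.vstack([cv2.resize(cv2.imread(f"pics/{c}_5.png")[y:y+100,x:x+150],(300,200)) for c,x,y in(("side",285,180),("scene",330,130))])]))
E
```

```text
21.3917 [-0.3  -1.08 -0.34]
-0.008 [ 0.81 -0.78 -0.9 ] 21.7417
-0.005 [ 0.15 -1.05  0.84] 22.0417
-0.002 [ 0.19 -1.73 -0.24] 22.3417
0.0 [-0.06 -1.59 -0.27] 22.5917
0.002 [-0.23 -0.38 -0.03] 22.8417
```

View pics/v5.png

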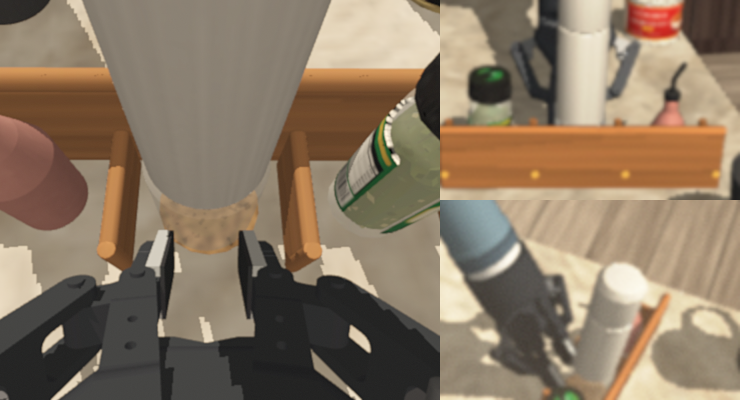

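The mill is upright in the middle bay, centred between the fences, and standing over the cork mat. The last few millimetres to the rear rail will be by force.

```bash
python3 - <<'E'
from h import *
D=.020
def F():
    s=[]
    for _ in range(6): s.append(H@read_ft_force()[:2]); pause(.02)
    return np.mean(s)
print(F()); x=.002
while x<.016:
    x+=.001; goto(RX(x,.001)-H*D,.013,.02); f=F(); print(round(x,4),round(f,2),(H@(read_eef_pos()[:2]-RX(0))).round(4),read_time_s())
    if f<-7: break
snap("wrist_6")
cv2.imwrite("pics/v6.png",cv2.imread("pics/wrist_6.png")[:,120:560])
E
```

```text
-1.1288752810645883
0.003 -1.37 -0.0375 23.4417
0.004 -1.52 -0.0364 23.7917
0.005 -3.72 -0.0362 24.1417
0.006 -5.76 -0.0359 24.4917
0.007 -6.42 -0.0358 24.8417
0.008 -7.61 -0.0357 25.1917
```

View pics/v6.png

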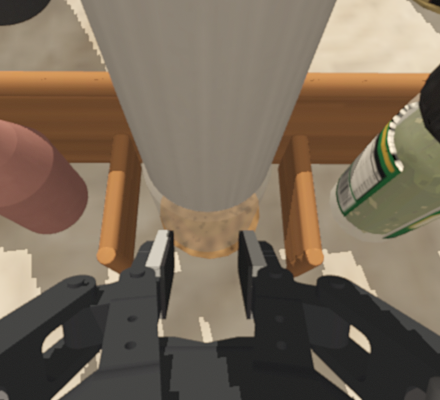

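The force climbed steadily from x ≈ 4.5 mm with the tool no longer advancing, so the mill is against the rail. I'll back straight off and check.

```bash
python3 - <<'E'
from h import *
goto(RX(.004,.001)-H*.023,.013,.02); goto(RX(0,.001)-H*.09,.013,.06); goto(RX(0,.001)-H*.16,.15,.12)
goto(RX(0,.001)-H*.2,.30,.15)
print(read_time_s(),read_ft_force().round(2)); snap("wrist_7","scene_7","side_7")
for c in("wrist","scene","side"):
    for n in ("mill","timer","tin","jar","oil_bottle"): print(c,n,[(onplane(c,d["at"]).round(3)[:2].tolist(),round(d["confidence"],2)) for d in tip_of(c,n)[:3]])
print(MAT,MAT@H)
cv2.imwrite("pics/v7.png",np.hstack([cv2.imread("pics/wrist_7.png")[:,120:560],np.vstack([cv2.resize(cv2.imread(f"pics/{c}_7.png")[y:y+133,x:x+200],(300,200)) for c,x,y in(("side",250,150),("scene",300,130))])]))
E
```

```text
29.6917 [ 0.4  -0.04 -0.22]
wrist mill [([0.563, -0.215], 0.64)]
wrist timer [([0.371, 0.012], 0.64)]
wrist tin []
wrist jar [([0.472, -0.2], 0.83)]
wrist oil_bottle [([0.639, -0.219], 0.6)]
scene mill [([0.554, -0.206], 0.81), ([0.327, 0.2], 0.59)]
scene timer [([0.365, 0.003], 0.79)]
scene tin [([0.709, 0.097], 0.64)]
scene jar [([0.477, -0.203], 0.91)]
scene oil_bottle [([0.652, -0.216], 0.46)]
side mill [([0.418, 0.198], 0.75), ([0.332, 0.201], 0.68)]
side timer [([0.369, -0.002], 0.61), ([0.559, -0.209], 0.55)]
side tin [([0.711, 0.086], 0.88)]
side jar []
side oil_bottle []
[ 0.55783539 -0.21160948] 0.14514949157679652
```

View pics/v7.png

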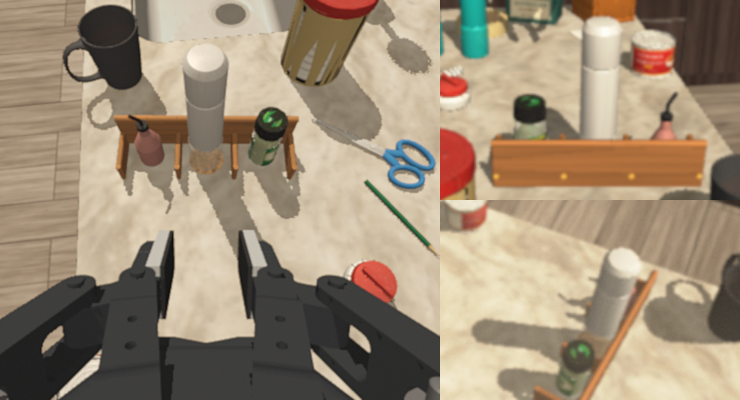

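```bash
python3 -c "
from bench import *
pause(.3);sign_off();print(read_time_s())"
```

```text
the job is handed in; nothing more can be done
the job is handed in; nothing more can be done
```

The steel mill now stands upright on the cork mat in the middle bay, and the job was handed in at about 30 s of the 53 s allowed. I slid it across the worktop with both fingertips about 20 mm up its body and the tool leaned back 38°, without gripping or lifting it.

- **Against the rail:** over the last few millimetres the push force rose from about 1.5 N to 7.6 N while the tool barely advanced. I took this as the mill touching the rear rail, then backed off slowly. I did not check for a small gap after backing off.
- **Last pictures:** they show the mill upright and centred between the fences, with the robot clear of everything.
- **Other things:** the jar, oil bottle, timer and tin all read within about 1 cm of where they started, which is roughly the detectors' scatter. The turquoise look-alikes were not touched.
- **Disagreements:** after the push, the wrist and scene cameras put the mill 6 to 9 mm apart, either side of the mat's centre. The side camera found only the look-alikes and missed the steel mill, though it is plainly visible standing in the bay in that picture.

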